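Gauge a kiln post and complete the three-post support

ROBOT

A 6-joint arm with a two-finger parallel gripper is mounted at the origin on the work surface; the furniture and walls round the work are solid. World frame = base frame: x ahead of the robot, y to its left, z up, the work surface at z = 0. Lengths are in mm, angles in rad, forces in N, time in s.
With the tool pointing down it reaches from about 350 to 975 mm from the base axis. Payload 7.1 kg.
Tool frame: the origin (TCP) lies on the centre line of the jaws, within the pads' length; the fingertips stand 17 mm ahead of it and the grasp point (between the pads) lies 2 mm behind it (tip_extent is the distance from the TCP to the fingertips, in mm); z points along the fingers, y is the line along which they close (so a half turn about z gives the same grasp; the last joint's range is limited). The gripper opens to 88 mm and grips with 3 to 60 N. Pads are 20 mm wide; open, the fingers measure 115 mm over their backs; the gripper's body (75 mm by 178 mm) begins 61 mm behind the grasp point.
Start: joints at [1.173, 0.423, 1.63, -0, 1.089, -0.019], TCP at [231.096, 580.689, 239.675] pointing down, gripper open.
Joint ranges: [-3, 3], [-0.9, 2.11], [0.09, 2.58], [-1.31, 4.45], [0.11, 2.69], [-2.54, 2.54]. Speed limits (rad/s): [2.39, 2.39, 3.01, 3.14, 3.14, 3.14].

INTERFACE

Orientations are given as a rotation vector (axis times angle).
In Python, from workcell import get_obs, get_image, camera_model, close_job, look_for, outline_of, pinpoint, tip_extent gives the robot as it stands.
- The arm moves only by the shell command python3 -m jog 'ROWS'. ROWS is text: rows parted by semicolons, each of 7 numbers parted by spaces: the shift along the tool's x, y, z as a fraction of full scale, then the turn, a rotation vector about the tool's x, y, z as a fraction of full scale, then the closure, from -1 (fully open) to 1 (shut). A call has 1 to 8 rows; each row is the pose to reach, as a shift and turn from the pose commanded when the call began, along the tool's axes at that moment; what a row does not reach only later rows make up. Full scale, the value 1, is 0.2 m for a shift and 30 degrees for a turn. A row lasts 1/10 s, in which the tool goes at most 50 mm and 8.59 degrees, less where a joint would pass 70% of its speed; a pose out of reach is approached as far as the arm can. A call with a number of a shift or a turn outside -1 to 1 is refused whole. A call with a gripper value outside its range is refused whole. The fingers move at their own pace and stop on an object; the grip force is fixed at half the most. Time passes only in rows, so rows that repeat a pose let the fingers close. It gives the time, the measured TCP pose, the force, the opening and the grip force at its end, in the units of the state.
- get_obs(): the state, without advancing time (a new reading comes with each control period).
- get_image(name): name is "side" or "top" or "wrist"; returns the picture (480x640x3 uint8, red, green, blue); there is no depth.
- camera_model(name): a dict with "fx", "fy", "cx", "cy" (pixels), "dist_coeffs" ([k1, k2, p1, p2, k3] as OpenCV has them; the pictures are not rectified), "origin" and "orientation" of the camera in the world; the wrist camera has in their place "tool_from_camera" (4x4, takes a point from camera to tool coordinates, whose origin is the TCP and whose axes are the flange's). Camera axes: x right, y down, z forward; pixel columns grow to the right and rows downward; lengths in mm; the calibration is good to about 2 mm. A picture is of the moment at which its call begins: read the wrist's pose just before it. camera_model takes no time and is no camera call.
- close_job(): hands the job in; it is judged then, once.
Trained networks look in the newest picture that a camera, given by its name, has taken for a name from the list of things; names that differ only in an ending like _2 or _b are one class to them, and where a whole thing is asked for, a point or a joint stands for the part that bears it (a point fixed in the world has none). Each returns a list of dicts, best first, with "confidence" (0 to 1); they miss things now and then, are a little off and sometimes report something else, mostly with a low value. They report only what shows in the picture. A call takes as long as a camera call. They do not tell look-alikes from the thing itself.
- look_for(target, camera): "xyz" ([x, y, z] in mm, in the coordinates of the camera as it stood for that picture, good to about 4 mm: the middle of the surface that is visible of it).
- outline_of(target, camera): "mask" (480x640 bool, what is visible of it).
- pinpoint(target, camera): "xyz" ([x, y, z] in mm, in the coordinates of the camera as it stood for that picture, good to about 4 mm: a listed point, or the origin of a listed thing).
The state is a dict: "t": time; "qpos": joint angles; "qvel": joint speeds; "joint_torque": joint torques, N m; "ee_pos": TCP position; "orientation": TCP orientation; "ft_force": force on the tool from outside, world axes, zero at the start; "moment": the same for the moment, N m; "width": finger opening in mm; "grasp_force": force on a finger pad.
Only numpy, scipy, OpenCV 4.12 (cv2) and the standard library are available. Lean on these libraries where they do the work, as an engineer would, in place of code of your own. Each camera call takes 0.05 s, during which the arm holds its last target. There are 200 camera calls.

TASK

Three kiln posts of one height must carry the next kiln shelf, and two already stand on the lower shelf. Of the two posts lying loose, take the one as long as those (leave the shorter one lying), stand it on end on the stone slab in front of the height gauge and let go; then lower the gauge squarely over it until both gauge feet stand flat on the slab and the sprung foot rests on the middle of the post's top. Stand the gauge back on the slab clear of the post, then take the checked post again and stand it squarely on the empty square print on the kiln shelf, without shifting the two posts there.

Things in the scene. Friction and masses are not known exactly. Their poses are not given: they have to be found in the camera images.
- post_tall: The loose post that matches the standing ones: square buff fireclay bar 36 x 36 x 90 mm, 0.16 to 0.26 kg, dark bore mark on each end; starts lying crosswise (roughly along world y) on the worktop. Origin at its centre (18 mm up as it lies, 45 mm above its support on end); own x along its length, either end may be up.
- post_short: The odd loose post, same square section 36 x 36 mm and clay but only 70 mm long, lying on the worktop; to be left there. Origin at its centre, own x along its length. It and post_tall lie between slab and kiln shelf, and which is where varies.
- post_left: Post 36 x 36 x 90 mm that stands on end on the kiln shelf, at the left near corner. Origin at its centre, 45 mm above the shelf's top; own x vertical.
- post_right: The same, at the right near corner of the kiln shelf.
- slab: Dark grey ground stone slab, fixed to the worktop: 200 mm (own x, away from the robot) x 140 mm (own y) x 18 mm thick. Origin at the centre of its underside, z up; top at 18 mm. The gauge stands on its far half (own x about +55 mm), the near half is free (own x about -50 mm suits the post).
- gauge: Bridge height gauge, 184 mm high, 0.65 kg, loose on the slab. Origin: centre of its underside, z up; its white scale faces own -x, to the robot. Feet 60 (x) x 18 mm (y) at y = +51 and -51 mm; the opening between is 84 mm clear in y, open to front and back, up to the beam's underside at 108 mm (beam 116 mm long, top at 128 mm). Lift it over 20 mm to pass above a 90 mm post.
- gauge_grip (a point): Point 160 mm above the gauge's underside, in the middle of its grey grip housing, which stands on the beam from 128 to 182 mm high, 34 mm (x) by 46 mm (y). Take it from above across its 46 mm. Axes as the gauge's.
- gauge_foot (a joint): Slide of the gauge's sprung foot (steel disc 26 mm across, hanging in the middle of the opening), m: 0 fully down, underside 70 mm above the gauge's feet; grows as a part lifts it; stop at 0.026. Part height = 0.070 + reading: a 90 mm post reads 0.020. The spring gives only about 1 to 2 N, so the gauge sits down by its own weight. A brass pointer shows it.
- kiln_shelf: Buff kiln shelf, fixed to the worktop: 140 mm (own x) x 160 mm (own y) x 16 mm thick. Origin at the centre of its underside, z up; two posts stand at own (-37, +50) and (-37, -50) mm.
- print (a point): Centre of the empty square print (43 mm outline, sides along the shelf's own x and y) on the kiln shelf's top, 36 mm from the shelf's middle on its far side (own +x), 16 mm above the worktop. Its axes are the shelf's.
There are look-alikes about, which are no part of the job. What is shaped like the post_right but green is not meant.

How it is judged (in metres and radians):
On the way, in this order (a step that is already met when the one before it is completed fails the run):
1. the 90 mm post stands on end on the slab, let go (angle between the x axis of post_tall and the z axis of slab, either way round below 0.06 rad and z of post_tall in the frame of slab between 0.06 and 0.066 m and contact force between the fingers and post_tall below 0.1 N and linear speed of post_tall below 0.02 m/s and contact force between post_tall and slab above 0.5 N), for 0.2 s.
2. the gauge stands flat on the slab over the upright post, its foot on the middle of the post's top, reading the post's height (angle between the x axis of post_tall and the z axis of slab, either way round below 0.06 rad and z of gauge in the frame of slab between 0.0155 and 0.0205 m and angle between gauge's own z axis and vertical below 0.04 rad and horizontal distance between gauge and post_tall below 0.012 m and value of joint gauge_foot between 0.0175 and 0.0225 m), for 0.4 s.
At the end, for the whole second after the job is handed in: The 90 mm post stands released, upright within 3.5 deg, within 12 mm of the print's centre and 11 deg of square to it; the gauge stands on the slab, its foot fully down; the standing posts are within 10 mm, the short post lying within 30 mm, of their starts (angle between the x axis of each of post_tall, post_left, post_right and the z axis of kiln_shelf, either way round below 0.06 rad and horizontal distance between post_tall and print below 0.012 m and z of post_tall in the frame of kiln_shelf between 0.058 and 0.064 m and (angle between the y axis of post_tall and the x axis of print, either way round below 0.2 rad or angle between the y axis of post_tall and the y axis of print, either way round below 0.2 rad) and linear speed of post_tall below 0.02 m/s and angle between gauge's own z axis and vertical below 0.04 rad and z of gauge in the frame of slab between 0.0155 and 0.0205 m and value of joint gauge_foot below 0.003 m and distance of each of post_left, post_right from where it was at the start of the episode below 0.01 m and distance of post_short from where it was at the start of the episode below 0.03 m and height (world z) of post_short below 0.025 m); the robot touches nothing.
It fails at once if a post standing on the kiln shelf is knocked over (angle between the x axis of any of post_left, post_right and the z axis of kiln_shelf, either way round above 0.5 rad).
It fails at once if the gauge is tipped over (angle between gauge's own z axis and vertical above 0.7 rad).
It also fails if it takes over 72 s, if anything falls off the work surface, if the arm or the gripper's body presses on something with over 40 N, if the wrist force passes 120 N, or if a joint passes its speed limit or range.

## Working session

There is one attempt and no reset: what is moved stays moved. The work goes in short steps, Python scripts to look and compute and a shell command to move; the robot and the scene stay as the last step left them, time stands still between calls to the robot, and variables do not carry over. Pictures are saved under pics/ and viewed, at most 10 in all, crops included, and the job is handed in when it is done.

```bash
mkdir -p pics; cat > h.py <<'E'
import numpy as np, cv2
from scipy.spatial.transform import Rotation as R
from workcell import *
def cam(name):
    m=camera_model(name)
    K=np.array([[m['fx'],0,m['cx']],[0,m['fy'],m['cy']],[0,0,1.]]);d=np.array(m['dist_coeffs'],float)
    if name=='wrist':
        o=get_obs();T=np.eye(4);T[:3,:3]=R.from_rotvec(o['orientation']).as_matrix();T[:3,3]=o['ee_pos']
        T=T@np.array(m['tool_from_camera'])
        return K,d,T[:3,:3],T[:3,3]
    q=np.array(m['orientation'],float)
    Rm=R.from_rotvec(q).as_matrix() if q.size==3 else q.reshape(3,3)
    return K,d,Rm,np.array(m['origin'],float)
def ray(c,uv):
    p=cv2.undistortPoints(np.array(uv,float).reshape(-1,1,2),c[0],c[1]).reshape(-1,2)
    return np.c_[p,np.ones(len(p))]@c[2].T
def onplane(c,uv,z):
    r=ray(c,uv); return c[3]+r*((z-c[3][2])/r[:,2])[:,None]
def proj(c,P):
    rv=cv2.Rodrigues(c[2].T)[0]; return cv2.projectPoints(np.array(P,float).reshape(-1,1,3),rv,-c[2].T@c[3],c[0],c[1])[0].reshape(-1,2)
def w(c,x): return c[2]@np.array(x)+c[3]
def save(im,n): cv2.imwrite('pics/'+n,im[:,:,::-1])
E
cat > a.py <<'E'
from h import *
np.set_printoptions(precision=1,suppress=True)
for n in ['top','side','wrist']:
    c=cam(n); im=get_image(n); save(im,n+'0.png'); print(n,c[3])
    np.save('pics/%s.npy'%n,im)
    for t in ['post_tall','post_short','post_left','slab','gauge','kiln_shelf','gauge_grip','print']:
        if n=='wrist' and t!='gauge': continue
        for f in (pinpoint,):
            for r in f(t,n)[:5]: print(n,t,round(r['confidence'],2),w(c,r['xyz']))
print(get_obs())
E
python3 a.py
```

```text
top [ 363.   -75.5 1224.7]
top post_tall 0.55 [ 458.2 -161.3   19.3]
top post_short 0.98 [476.9 -23.3  18.8]
top post_left 0.63 [344.6 119.7  62.1]
top slab 0.61 [ 537.4 -316.2    5.8]
top gauge 0.77 [ 593.2 -312.    21.8]
top gauge 0.69 [403.9  34.2  60.3]
top kiln_shelf 0.94 [412.5  98.2  -3.1]
top kiln_shelf 0.39 [441.9 123.5  16.1]
top kiln_shelf 0.3 [403.6  35.9  61.3]
top print 0.73 [441.8 120.3  14.9]
side [ -30.9 -764.2  881.2]
side post_tall 0.62 [ 456.8 -161.8   16.8]
side post_short 0.74 [471.7 -27.7  19.3]
side post_left 0.56 [347.5 123.6  63.6]
side slab 0.96 [ 531.7 -314.2    0.6]
side slab 0.67 [ 458.2 -163.1   20.2]
side gauge 0.75 [ 588.  -310.8   21.3]
side kiln_shelf 0.87 [405.1  98.4  -0.3]
side gauge_grip 0.59 [ 589.4 -312.3  175.1]
side print 0.81 [440.1 121.7  13.5]
wrist [162.8 607.9 385.3]
{'t': 1.0, 'qpos': array([ 1.2,  0.4,  1.6,  0. ,  1.1, -0. ]), 'qvel': array([ 0.,  0.,  0.,  0., -0., -0.]), 'joint_torque': array([  0. , -54.5, -27.4,   0.1,   0. ,  -0. ]), 'ee_pos': array([231.1, 580.7, 239.7]), 'orientation': array([-0.6, -3.1, -0. ]), 'ft_force': array([ 1. , -0.6, -0.6]), 'moment': array([-0.,  0., -0.]), 'grasp_force': 0.0, 'width': 88.1344401996134}
```

View pics/top0.png

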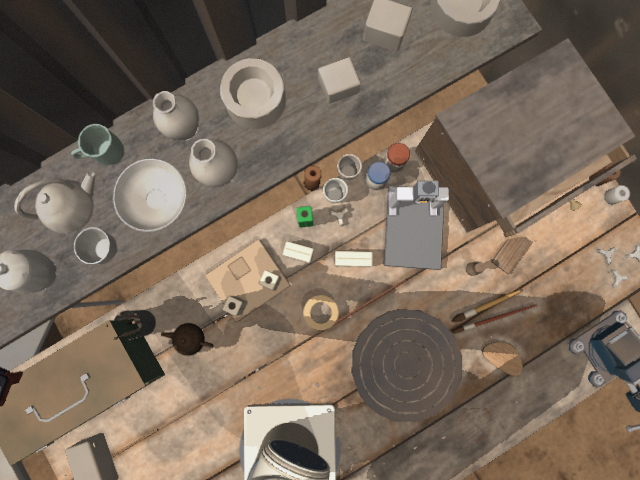

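View pics/side0.png

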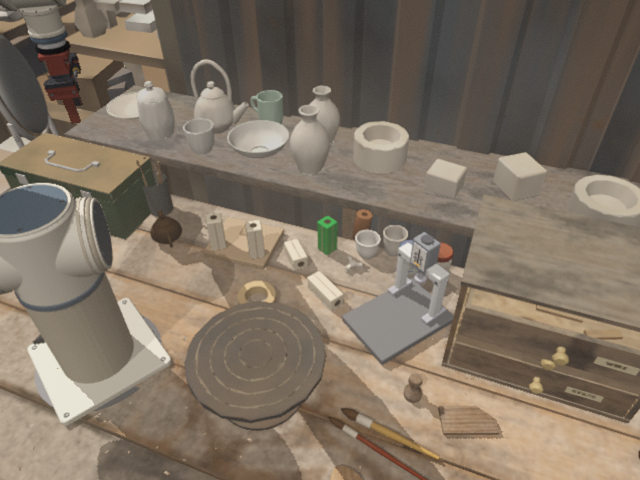

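Top view: lying posts at (298,252), shorter, and (353,258), longer. The shelf is at (248,275) with standing posts at (233,306) and (269,280), the print at (239,267), a green decoy at (305,216), the slab at (415,240) and the gauge at (418,195). A cabinet stands right of the slab. The side view agrees.

```bash
cat > b.py <<'E'
from h import *
np.set_printoptions(precision=1,suppress=True)
c=cam('top')
for n in ['top','side']:
  c=cam(n); get_image(n)
  for t,z in [('post_tall',36),('post_short',36),('slab',18),('kiln_shelf',16),('post_left',106)]:
    for r in outline_of(t,n)[:4]:
        m=r['mask'].astype(np.uint8); k=cv2.findContours(m,cv2.RETR_EXTERNAL,cv2.CHAIN_APPROX_NONE)[0]
        k=max(k,key=cv2.contourArea).reshape(-1,2)
        P=onplane(c,k,z)[:,:2]; (x,y),(a,b),th=cv2.minAreaRect(P.astype(np.float32))
        print(n,t,round(r['confidence'],2),k.mean(0),'ctr',round(x,1),round(y,1),'size',round(a,1),round(b,1),'ang',round(th,1))
  for t in ['post_right','post_left']:
    for r in look_for(t,n)[:5]: print(n,t,round(r['confidence'],2),w(c,r['xyz']))
im=np.load('pics/top.npy'); save(cv2.resize(im[170:330,200:460],None,fx=3,fy=3,interpolation=cv2.INTER_CUBIC),'topcrop.png')
E
python3 b.py
```

```text
top post_tall 0.77 [352.5 258.2] ctr 457.7 -160.0 size 89.8 38.8 ang 89.0
top post_short 0.71 [296.8 251.6] ctr 475.8 -25.8 size 69.4 37.1 ang 73.1
top slab 0.73 [415.9 234.8] ctr 515.5 -314.9 size 145.0 167.9 ang 83.8
top kiln_shelf 0.83 [246.7 282.9] ctr 409.8 97.3 size 144.0 162.8 ang 33.8
top post_left 0.74 [234.5 305.1] ctr 349.8 114.1 size 46.8 42.0 ang 63.0
top post_left 0.71 [416.4 197.6] ctr 590.2 -310.5 size 141.1 82.6 ang 89.1
top post_right 0.84 [556.3 -51.5  93.2]
top post_right 0.68 [402.6  30.  105.2]
top post_left 0.64 [348.5 114.8 102.8]
side post_tall 0.68 [325.9 290.6] ctr 447.3 -174.1 size 112.2 54.1 ang 88.5
side post_short 0.91 [295.9 254. ] ctr 464.6 -40.9 size 95.1 42.4 ang 74.0
side slab 0.83 [400.5 320.3] ctr 527.5 -322.1 size 147.8 206.7 ang 83.7
side slab 0.61 [245.5 244.1] ctr 404.2 90.3 size 152.0 163.7 ang 33.6
side kiln_shelf 0.77 [245.2 244. ] ctr 405.1 92.8 size 150.4 165.0 ang 33.5
side post_left 0.74 [216.1 230.9] ctr 329.2 75.6 size 130.0 36.1 ang 66.4
side post_right 0.97 [398.7  27.6  77.8]
side post_right 0.77 [548.4 -62.4  57. ]
side post_left 0.61 [342.1 107.2  78.6]
```

View pics/topcrop.png

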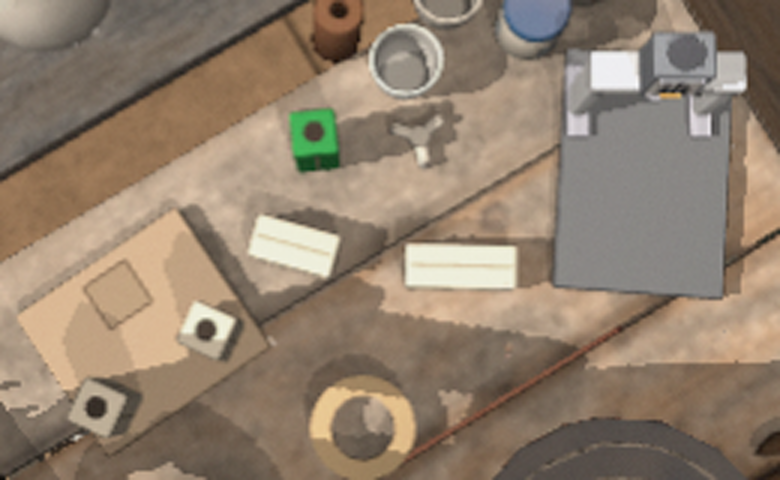

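```bash
cat > g.py <<'E'
# goal: x y z az tilt : tool y axis at world azimuth az (deg); tool turned by tilt (deg) about its own y (tool z leans along -/+ tool x)
import sys; from h import *
def Rt(az,tilt=0):
    y=np.array([np.cos(np.radians(az)),np.sin(np.radians(az)),0]);z=np.array([0,0,-1.]);x=np.cross(y,z)
    return R.from_matrix(np.c_[x,y,z])*R.from_euler('y',tilt,degrees=True)
def goal(p,az,tilt=0):
    o=get_obs();C=R.from_rotvec(o['orientation'])
    s=C.inv().apply(np.array(p)-o['ee_pos'])/200; t=(C.inv()*Rt(az,tilt)).as_rotvec(degrees=True)/30
    print('t %.2f at'%o['t'],o['ee_pos'].round(1),'q',o['qpos'].round(2),'F',o['ft_force'].round(1),'w %.1f g %.1f'%(o['width'],o['grasp_force']))
    print('tool z',C.apply([0,0,1]).round(2),'y',C.apply([0,1,0]).round(3)); print('row',np.r_[s,t].round(4))
if __name__=='__main__':
    a=[float(v) for v in sys.argv[1:]]; goal(a[:3],a[3],a[4])
E
python3 -m jog '-0.2 -0.2 -0.5 0 0 0 -1;-0.5 -0.5 -0.5 0 0 0.2 -1;-0.8 -0.8 -0.5 0 0 0.5 -1;-0.8 -1 -0.5 0 0 0.8 -1;-0.8 -1 -0.5 0 0 1 -1;-0.8 -1 -0.5 0 0 1 -1;-0.8 -1 -0.5 0 0 1 -1;-0.8 -1 -0.5 0 0 1 -1'; python3 g.py 458 -178 240 0 0
python3 - <<'E'
from h import *
a,b=cam('top'),cam('side')
P=[np.vstack([c[2].T,-(c[2].T@c[3])[None]]).T for c in(a,b)]
for u,v in [((510,233),(468,278)),((437,118),(480,195))]:
    n=[cv2.undistortPoints(np.array(p,float).reshape(1,1,2),c[0],c[1]).reshape(2,1) for p,c in((u,a),(v,b))]
    X=cv2.triangulatePoints(P[0],P[1],*n);print((X[:3]/X[3]).T.round())
E
```

```text
t: 2.6
ee_pos: [306.2, 335.5, 340.3]
orientation: [1.372, 2.826, 0.003]
ft_force: [0.8, 0.0, 0.8]
width: 87.7
grasp_force: 0.0
t 2.60 at [306.2 335.5 340.3] q [0.8  0.05 1.88 0.   1.21 0.14] F [0.8 0.  0.8] w 87.7 g 0.0
tool z [ 0.  0. -1.] y [0.786 0.618 0.002]
row [-2.4875e+00 -9.9180e-01  4.9830e-01  2.7000e-03 -2.1000e-03  1.2731e+00]
[[ 633. -506.  118.]]
[[ 844. -374.    9.]]
```

```bash
python3 -m jog '-0.2 -0.1 0 0 0 0.2 -1;-0.5 -0.2 0 0 0 0.4 -1;-0.8 -0.3 0 0 0 0.7 -1;-1 -0.4 0 0 0 1 -1;-1 -0.4 0 0 0 1 -1;-1 -0.4 0 0 0 1 -1'; python3 g.py 458 -178 240 0 0
```

```text
t: 3.2
ee_pos: [367.9, 128.2, 339.5]
orientation: [2.058, 2.373, -0.0]
ft_force: [-0.1, 0.4, 0.2]
width: 88.0
grasp_force: 0.0
t 3.20 at [367.9 128.2 339.5] q [ 0.3  -0.07  2.   -0.    1.21  0.16] F [-0.1  0.4  0.2] w 88.0 g 0.0
tool z [-0. -0. -1.] y [ 0.99   0.142 -0.   ]
row [-1.5794e+00  2.2950e-01  4.9780e-01 -2.0000e-04  3.0000e-04  2.7130e-01]
```

```bash
python3 -m jog '-0.2 -0.05 0 0 0 0.1 -1;-0.5 0 0 0 0 0.2 -1;-0.8 0.1 0 0 0 0.27 -1;-1 0.1 0 0 0 0.27 -1;-1 0.1 0 0 0 0.27 -1;-1 0.1 0 0 0 0.27 -1'; python3 g.py 458 -178 240 0 0
```

```text
t: 3.8
ee_pos: [416.6, -65.9, 339.2]
orientation: [-2.219, -2.223, 0.0]
ft_force: [-0.2, 0.7, 0.0]
width: 88.0
grasp_force: 0.0
t 3.80 at [416.6 -65.9 339.2] q [-0.19 -0.01  1.94  0.    1.21 -0.19] F [-0.2  0.7  0. ] w 88.0 g 0.0
tool z [-0.  0. -1.] y [ 1.     0.002 -0.001]
row [-0.561   0.2063  0.4957 -0.0015 -0.0012  0.0038]
```

```bash
cat > m.py <<'E'
import sys; from h import *
def rects(n='wrist',items=(('post_tall',36),('post_short',36),('slab',18),('kiln_shelf',16))):
    c=cam(n); im=get_image(n)
    for t,z in items:
        for r in outline_of(t,n)[:3]:
            m=r['mask'].astype(np.uint8); k=max(cv2.findContours(m,cv2.RETR_EXTERNAL,cv2.CHAIN_APPROX_NONE)[0],key=cv2.contourArea).reshape(-1,2)
            (x,y),(a,b),th=cv2.minAreaRect(onplane(c,k,z)[:,:2].astype(np.float32))
            print(n,t,round(r['confidence'],2),k.min(0),k.max(0),'ctr %.1f %.1f size %.1f %.1f ang %.1f'%(x,y,a,b,th))
        for r in pinpoint(t,n)[:3]: print('   pin',round(r['confidence'],2),w(c,r['xyz']).round(1))
    return c,im
if __name__=='__main__':
    c,im=rects(); save(im,sys.argv[1]); print('cam',c[3].round(0),'axis',c[2][:,2].round(2))
E
python3 m.py w1.png
python3 -m jog '-0.2 0.1 0.15 0 0 0 -1;-0.4 0.2 0.3 0 0 0 -1;-0.5 0.2 0.4 0 0 0 -1;-0.5 0.2 0.4 0 0 0 -1;-0.5 0.2 0.4 0 0 0 -1'; python3 m.py w2.png
```

```text
wrist post_tall 0.66 [338 224] [373 303] ctr 458.1 -157.0 size 97.1 38.5 ang 88.6
wrist post_tall 0.2 [285  57] [335 111] ctr 405.8 42.3 size 44.0 44.3 ang 64.1
   pin 0.61 [ 457.2 -160.8   17.6]
   pin 0.86 [479.1 -30.6  19. ]
wrist slab 0.82 [335 316] [439 359] ctr 504.9 -262.6 size 61.8 135.9 ang 90.0
   pin 0.78 [ 535.7 -319.4    2. ]
wrist kiln_shelf 0.72 [219   0] [408 129] ctr 410.9 97.7 size 139.4 159.1 ang 33.6
   pin 0.97 [411.8  94.5  -0.8]
cam [416.   7. 485.] axis [-0.   -0.27 -0.96]
t: 4.75
ee_pos: [455.6, -165.5, 259.4]
orientation: [-2.218, -2.223, 0.001]
ft_force: [-0.3, 0.9, 1.2]
width: 88.3
grasp_force: 0.0
wrist post_tall 0.85 [303 145] [345 244] ctr 458.9 -161.0 size 90.9 36.5 ang 88.1
wrist post_tall 0.39 [299 265] [439 359] ctr 506.8 -278.7 size 144.1 102.5 ang 0.1
   pin 0.64 [ 457.2 -160.6   20.1]
wrist post_short 0.87 [315   0] [376  87] ctr 476.8 -28.7 size 72.1 36.7 ang 73.8
wrist post_short 0.64 [471 418] [475 427] ctr 624.5 -411.4 size 4.4 12.4 ang 7.1
   pin 0.71 [478.7 -29.7  17.5]
wrist slab 0.79 [298 264] [440 360] ctr 510.3 -288.7 size 108.9 153.2 ang 88.9
   pin 0.62 [ 535.3 -320.1    2.1]
wrist kiln_shelf 0.96 [243   0] [282  19] ctr 405.5 0.1 size 15.5 33.9 ang 89.5
cam [455. -92. 405.] axis [-0.   -0.27 -0.96]
```

View pics/w1.png

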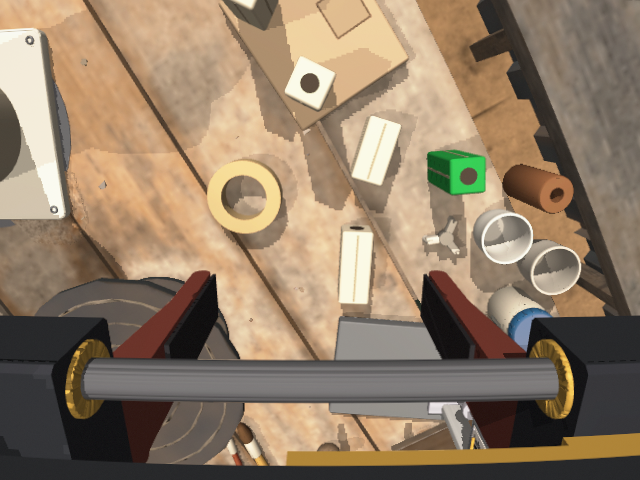

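Wrist view: the tall post is at (355,264), the short one at (376,150), the shelf at top left, and the slab at (385,365) behind the fingers. The two views agree on heights, so I'm moving to the pregrasp, leaning 30°.

```bash
python3 g.py 457.8 -214 85 -1.5 30
```

```text
t 5.20 at [ 456.1 -165.4  260.2] q [-0.37  0.19  1.91 -0.    1.04 -0.38] F [-0.3  0.5 -0. ] w 87.4 g 0.0
tool z [ 0. -0. -1.] y [1.    0.004 0.001]
row [-0.2427  0.0067  0.8761 -0.0134  1.0006  0.0568]
```

```bash
python3 -m jog '-0.1 0 0.15 0 0.25 0.02 -1;-0.2 0 0.3 0 0.5 0.06 -1;-0.24 0.007 0.5 -0.01 0.75 0.06 -1;-0.243 0.007 0.7 -0.01 1 0.06 -1;-0.243 0.007 0.87 -0.01 1 0.06 -1;-0.243 0.007 0.876 -0.01 1 0.06 -1;-0.243 0.007 0.876 -0.01 1 0.06 -1'; python3 g.py 457.8 -179 24 -1.5 30
```

```text
t: 5.9
ee_pos: [457.4, -213.9, 84.6]
orientation: [-1.955, -1.899, -0.52]
ft_force: [0.9, -0.8, -0.2]
width: 88.0
grasp_force: 0.0
t 5.90 at [ 457.4 -213.9   84.6] q [-0.69  0.64  1.82  0.46  1.07 -0.97] F [ 0.9 -0.8 -0.2] w 88.0 g 0.0
tool z [ 0.01  0.5  -0.87] y [ 1.    -0.028 -0.004]
row [-0.0006 -0.0013  0.35   -0.0056 -0.0017 -0.0066]
```

```bash
python3 -m jog '0 0 0.15 0 0 0 -1;0 0 0.28 0 0 0 -1;0 0 0.35 0 0 0 -1;0 0 0.35 0 0 0 -1;0 0 0.35 0 0 0 1;0 0 0.35 0 0 0 1;0 0 0.35 0 0 0 1;0 0 0.35 0 0 0 1'; python3 -m jog '0 0 0 0 0 0 1;0 0 0 0 0 0 1;0 0 0 0 0 0 1;0 0 0 0 0 0 1';python3 g.py 457.8 -179 150 -1.5 0
```

```text
t: 6.7
ee_pos: [458.7, -179.9, 24.5]
orientation: [-1.957, -1.901, -0.522]
ft_force: [0.0, 0.5, 0.2]
width: 59.5
grasp_force: 0.0
t: 7.1
ee_pos: [458.3, -179.4, 23.8]
orientation: [-1.956, -1.901, -0.521]
ft_force: [-0.9, -1.1, 0.7]
width: 35.6
grasp_force: 30.0
t 7.10 at [ 458.3 -179.4   23.8] q [-0.64  0.73  1.87  0.53  0.94 -1.02] F [-0.9 -1.1  0.7] w 35.6 g 30.0
tool z [ 0.01  0.5  -0.87] y [ 1.    -0.028 -0.003]
row [ 0.317  -0.0043 -0.5453 -0.005  -1.     -0.0047]
```

```bash
python3 -m jog '0.05 0 -0.09 0 0 0 1;0.1 0 -0.17 0 0 0 1;0.16 0 -0.27 0 -0.2 0 1;0.21 0 -0.37 0 -0.45 0 1;0.27 0 -0.46 0 -0.7 0 1;0.317 0 -0.545 0 -0.95 0 1;0.317 0 -0.545 0 -1 0 1;0.317 0 -0.545 0 -1 0 1'; python3 g.py 484.6 -250 170 -6.2 -30
```

```text
t: 7.9
ee_pos: [458.7, -177.8, 150.6]
orientation: [-2.249, -2.192, 0.003]
ft_force: [-0.2, -0.0, -2.8]
width: 36.0
grasp_force: 30.0
t 7.90 at [ 458.7 -177.8  150.6] q [-0.39  0.36  1.98 -0.    0.8  -0.37] F [-0.2 -0.  -2.8] w 36.0 g 30.0
tool z [-0. -0. -1.] y [ 1.    -0.026 -0.002]
row [-0.3579  0.1383 -0.0971  0.0371 -0.9984  0.1554]
```

```bash
python3 -m jog '-0.06 0.02 -0.02 0 -0.2 0.03 1;-0.15 0.05 -0.04 0.01 -0.45 0.08 1;-0.25 0.1 -0.07 0.03 -0.7 0.12 1;-0.33 0.13 -0.09 0.035 -0.9 0.15 1;-0.358 0.138 -0.097 0.037 -1 0.155 1;-0.358 0.138 -0.097 0.037 -1 0.155 1'; python3 g.py 484.6 -307.2 140 -6.2 -60
```

```text
t: 8.5
ee_pos: [483.7, -251.0, 167.6]
orientation: [2.043, 1.831, -0.551]
ft_force: [-0.9, 0.0, -2.5]
width: 35.7
grasp_force: 30.0
t 8.50 at [ 483.7 -251.   167.6] q [-0.23  0.43  1.95 -0.73  0.84  0.4 ] F [-0.9  0.  -2.5] w 35.7 g 30.0
tool z [-0.06 -0.5  -0.87] y [ 0.994 -0.11  -0.005]
row [-0.1727  0.0362  0.2586 -0.0092 -1.0007  0.0032]
```

```bash
python3 -m jog '-0.04 0.01 0.05 0 -0.2 0 1;-0.08 0.02 0.1 0 -0.45 0 1;-0.12 0.03 0.17 0 -0.7 0 1;-0.16 0.036 0.23 -0.01 -0.9 0 1;-0.173 0.036 0.259 -0.01 -1 0 1;-0.173 0.036 0.259 -0.01 -1 0 1;-0.173 0.036 0.259 -0.01 -1 0 1'; python3 g.py 484.6 -307.2 88 -6.2 -60
python3 - <<'E'
from h import *
np.set_printoptions(precision=1,suppress=True)
for n in ['side','top']:
    c=cam(n); im=get_image(n)
    for t in ['slab','gauge','post_tall']:
        for r in pinpoint(t,n)[:2]: print(n,t,round(r['confidence'],2),w(c,r['xyz']))
    if n=='side': save(cv2.resize(im[160:380,300:520],None,fx=2.5,fy=2.5),'s1.png')
E
```

```text
t: 9.2
ee_pos: [486.2, -305.4, 142.4]
orientation: [1.69, 1.511, -0.972]
ft_force: [0.1, 0.8, -2.7]
width: 35.8
grasp_force: 30.0
t 9.20 at [ 486.2 -305.4  142.4] q [-0.13  0.67  1.96 -1.31  1.11  1.  ] F [ 0.1  0.8 -2.7] w 35.8 g 30.0
tool z [-0.1  -0.86 -0.5 ] y [ 0.994 -0.113 -0.002]
row [ 0.2301 -0.0063  0.1457 -0.0094 -0.0093 -0.0012]
side slab 0.59 [ 532.6 -313.3    1.4]
side gauge 0.63 [ 588.5 -310.8   18.1]
side post_tall 0.58 [ 482.5 -314.4  125.8]
top slab 0.77 [ 535.8 -316.4    2.5]
top slab 0.52 [ 487.  -313.4  124.1]
top gauge 0.69 [ 593.1 -310.    21.3]
top post_tall 0.67 [ 485.7 -308.2  127.8]
```

View pics/s1.png

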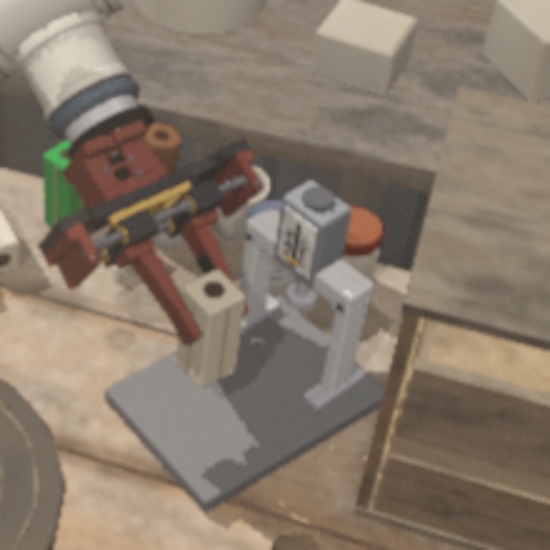

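The side view shows the post held upright over the slab's near half, with the gauge clear behind it. Joint 4 is at its limit, so I'll turn the tool about the vertical toward the radial direction before lowering.

```bash
python3 g.py 482.4 -307.4 142 16 -60
```

```text
t 9.60 at [ 486.9 -305.3  143.7] q [-0.13  0.67  1.96 -1.31  1.11  1.  ] F [ 0.5 -0.6 -1.7] w 36.2 g 30.0
tool z [-0.1  -0.86 -0.5 ] y [ 0.994 -0.111  0.001]
row [ 0.0008 -0.0213  0.0157 -0.6446 -0.0044 -0.3759]
```

```bash
python3 -m jog '0 -0.01 0 -0.2 0 -0.1 1;0 -0.02 0.01 -0.4 0 -0.2 1;0 -0.02 0.016 -0.6 0 -0.35 1;0 -0.021 0.016 -0.645 0 -0.376 1;0 -0.021 0.016 -0.645 0 -0.376 1;0 -0.021 0.016 -0.645 0 -0.376 1'; python3 g.py 482.4 -307.4 88 16 -60
```

```text
t: 10.2
ee_pos: [521.5, -235.1, 214.0]
orientation: [1.43, 1.801, -0.8]
ft_force: [0.4, 0.2, -2.8]
width: 35.7
grasp_force: 30.0
t 10.20 at [ 521.5 -235.1  214. ] q [-0.02  0.46  2.04 -1.31  0.99  0.73] F [ 0.4  0.2 -2.8] w 35.7 g 30.0
tool z [ 0.14 -0.81 -0.57] y [ 0.978  0.203 -0.046]
row [ 0.3471 -0.2354  0.6244 -0.1681 -0.1637 -0.0016]
```

Turning that way doesn't relieve joint 4, because the forearm is too steep. I'll lay the post back down a little nearer, regrasp at a larger lean (50°), and stand it at about -40°.

```bash
python3 g.py 470 -190 180 -1.5 -28
```

```text
t 10.20 at [ 521.5 -235.1  214. ] q [-0.02  0.46  2.04 -1.31  0.99  0.73] F [ 0.4  0.2 -2.8] w 35.7 g 30.0
tool z [ 0.14 -0.81 -0.57] y [ 0.978  0.203 -0.046]
row [ 0.3029 -0.1983 -0.1217  0.2285  0.9122  0.3918]
```

```bash
python3 -m jog '0.04 -0.03 -0.02 0.03 0.15 0.05 1;0.1 -0.06 -0.04 0.07 0.35 0.12 1;0.18 -0.12 -0.07 0.12 0.55 0.22 1;0.25 -0.17 -0.1 0.18 0.75 0.32 1;0.3 -0.2 -0.12 0.23 0.91 0.39 1;0.3 -0.2 -0.12 0.23 0.91 0.39 1;0.3 -0.2 -0.12 0.23 0.91 0.39 1'; python3 g.py 440 -160 150 -1.5 0
```

```text
t: 10.9
ee_pos: [469.7, -191.3, 179.4]
orientation: [1.974, 1.926, -0.499]
ft_force: [1.0, -0.2, -1.5]
width: 35.6
grasp_force: 30.0
t 10.90 at [ 469.7 -191.3  179.4] q [-0.14  0.36  2.02 -0.68  0.84  0.37] F [ 1.  -0.2 -1.5] w 35.6 g 30.0
tool z [-0.02 -0.47 -0.88] y [ 1.    -0.025 -0.003]
row [ 0.2042 -0.1517  0.0582 -0.0061  0.9391  0.0033]
```

```bash
python3 -m jog '0.04 -0.03 0.01 0 0.2 0 1;0.08 -0.06 0.02 0 0.4 0 1;0.13 -0.1 0.04 0 0.6 0 1;0.17 -0.13 0.05 0 0.8 0 1;0.204 -0.152 0.058 0 0.94 0 1;0.204 -0.152 0.058 0 0.94 0 1'; python3 g.py 440 -154 90 -1.5 30
```

```text
t: 11.5
ee_pos: [438.7, -160.2, 149.1]
orientation: [-2.246, -2.187, 0.004]
ft_force: [0.5, -0.1, -2.0]
width: 35.8
grasp_force: 30.0
t 11.50 at [ 438.7 -160.2  149.1] q [-0.38  0.34  2.03  0.    0.78 -0.35] F [ 0.5 -0.1 -2. ] w 35.8 g 30.0
tool z [-0.01  0.   -1.  ] y [ 1.    -0.027 -0.007]
row [ 0.03    0.0074  0.2954 -0.0121  0.9943 -0.0039]
```

```bash
python3 -m jog '0 0 0.03 0 0.2 0 1;0.01 0 0.08 0 0.4 0 1;0.02 0 0.14 0 0.6 0 1;0.03 0 0.2 0 0.8 0 1;0.03 0.007 0.25 -0.01 0.99 0 1;0.03 0.007 0.295 -0.01 0.995 0 1;0.03 0.007 0.295 -0.01 0.995 0 1'; python3 g.py 440 -154 25 -1.5 30
```

```text
t: 12.2
ee_pos: [440.2, -153.2, 89.3]
orientation: [-1.955, -1.903, -0.519]
ft_force: [-0.3, 0.1, -1.7]
width: 35.9
grasp_force: 30.0
t 12.20 at [ 440.2 -153.2   89.3] q [-0.62  0.58  1.94  0.51  1.   -0.96] F [-0.3  0.1 -1.7] w 35.9 g 30.0
tool z [ 0.01  0.5  -0.87] y [ 1.    -0.026 -0.003]
row [-1.638e-01  2.000e-04  2.767e-01 -5.200e-03  3.300e-03 -2.900e-03]
```

```bash
python3 -m jog '-0.05 0 0.08 0 0 0 1;-0.1 0 0.17 0 0 0 1;-0.14 0 0.235 0 0 0 1;-0.155 0 0.262 0 0 0 1;-0.162 0 0.274 0 0 0 1;-0.164 0 0.277 0 0 0 1;-0.164 0 0.277 0 0 0 1'; python3 g.py 440 -154 23.8 -1.5 30
```

```text
t: 12.9
ee_pos: [441.7, -154.4, 27.1]
orientation: [-1.956, -1.905, -0.526]
ft_force: [0.3, 0.6, -2.2]
width: 36.3
grasp_force: 30.0
t 12.90 at [ 441.7 -154.4   27.1] q [-0.62  0.7   1.93  0.56  0.9  -1.04] F [ 0.3  0.6 -2.2] w 36.3 g 30.0
tool z [ 0.02  0.5  -0.87] y [ 1.    -0.027  0.002]
row [-0.0066 -0.0086  0.015   0.0048  0.0004  0.0009]
```

```bash
python3 -m jog '-0.003 0 0.005 0 0 0 1;-0.006 0 0.01 0 0 0 1;-0.006 0 0.01 0 0 0 1;-0.006 0 0.01 0 0 0 -1;-0.006 0 0.01 0 0 0 -1;-0.006 0 0.01 0 0 0 -1;-0.006 0 0.01 0 0 0 -1';python3 -m jog '0 0 -0.1 0 0 0 -1;0 0 -0.2 0 0 0 -1;0 0 -0.25 0 0 0 -1;0 0 -0.25 0 0 0 -1'; python3 g.py 441 -200 63 -1.5 50;python3 m.py w3.png
```

```text
t: 13.6
ee_pos: [441.5, -154.3, 24.3]
orientation: [-1.956, -1.904, -0.526]
ft_force: [-0.2, 0.2, -0.9]
width: 64.4
grasp_force: 0.0
t: 14.0
ee_pos: [441.4, -180.3, 68.4]
orientation: [-1.958, -1.906, -0.527]
ft_force: [0.1, 0.1, -0.1]
width: 87.7
grasp_force: 0.0
t 14.00 at [ 441.4 -180.3   68.4] q [-0.66  0.64  1.9   0.5   0.99 -1.  ] F [ 0.1  0.1 -0.1] w 87.7 g 0.0
tool z [ 0.02  0.5  -0.87] y [ 1.    -0.028  0.004]
row [-9.890e-02  6.000e-04 -2.580e-02  8.100e-03  6.687e-01  2.300e-03]
wrist post_tall 0.7 [280 147] [355 323] ctr 442.0 -138.2 size 89.2 35.9 ang 88.4
wrist post_tall 0.39 [206   0] [332  49] ctr 416.1 -14.9 size 34.9 74.3 ang 87.9
   pin 0.65 [ 439.1 -135.3   21.3]
wrist post_short 0.96 [330   0] [415 127] ctr 474.2 -37.0 size 87.8 36.6 ang 73.8
   pin 0.6 [477.5 -27.8  18.8]
wrist slab 0.88 [322 435] [487 450] ctr 481.1 -240.3 size 6.8 80.1 ang 87.9
cam [ 440. -189.  231.] axis [ 0.01  0.25 -0.97]
```

```bash
python3 -m jog '-0.04 0 -0.01 0 0.2 0 -1;-0.08 0 -0.02 0 0.45 0 -1;-0.099 0 -0.026 0.008 0.67 0 -1;-0.099 0 -0.026 0.008 0.67 0 -1;-0.099 0 -0.026 0.008 0.67 0 -1'; python3 g.py 441.5 -154.5 25 -1.5 50
```

```text
t: 14.95
ee_pos: [439.7, -199.0, 61.3]
orientation: [-1.726, -1.681, -0.803]
ft_force: [-0.2, -0.1, 0.2]
width: 87.7
grasp_force: 0.0
t 14.95 at [ 439.7 -199.    61.3] q [-0.79  0.81  1.76  0.61  1.32 -1.15] F [-0.2 -0.1  0.2] w 87.7 g 0.0
tool z [ 0.02  0.77 -0.64] y [ 1.    -0.025 -0.003]
row [ 0.0035  0.0036  0.2872 -0.0045 -0.002  -0.0029]
```

```bash
python3 -m jog '0 0 0.12 0 0 0 -1;0 0.003 0.24 0 0 0 -1;0.003 0.003 0.287 0 0 0 -1;0.003 0.003 0.287 0 0 0 -1;0.003 0.003 0.287 0 0 0 1;0.003 0.003 0.287 0 0 0 1;0.003 0.003 0.287 0 0 0 1;0.003 0.003 0.287 0 0 0 1'; python3 -m jog '0 0 0 0 0 0 1;0 0 0 0 0 0 1;0 0 0 0 0 0 1;0 0 0 0 0 0 1';python3 g.py 450 -160 140 -1.5 20
```

```text
t: 15.75
ee_pos: [442.0, -155.3, 26.1]
orientation: [-1.726, -1.682, -0.806]
ft_force: [0.1, 0.5, 0.6]
width: 58.5
grasp_force: 0.0
t: 16.15
ee_pos: [441.7, -154.7, 25.8]
orientation: [-1.725, -1.682, -0.805]
ft_force: [-0.7, -0.8, 0.0]
width: 35.6
grasp_force: 30.0
t 16.15 at [ 441.7 -154.7   25.8] q [-0.74  0.86  1.81  0.67  1.22 -1.19] F [-0.7 -0.8  0. ] w 35.6 g 30.0
tool z [ 0.02  0.77 -0.64] y [ 1.    -0.025 -0.001]
row [ 0.422   0.0412 -0.3856 -0.004  -1.0041  0.0011]
```

```bash
python3 -m jog '0.06 0 -0.05 0 0 0 1;0.13 0.01 -0.12 0 -0.1 0 1;0.2 0.02 -0.18 0 -0.3 0 1;0.27 0.03 -0.25 0 -0.5 0 1;0.34 0.04 -0.32 0 -0.75 0 1;0.4 0.04 -0.37 0 -0.95 0 1;0.42 0.041 -0.386 0 -1 0 1;0.42 0.041 -0.386 0 -1 0 1'; python3 g.py 470 -220 165 -4 -10
```

```text
t: 16.95
ee_pos: [450.3, -159.6, 141.1]
orientation: [-2.055, -2.009, -0.365]
ft_force: [0.7, -0.0, -1.9]
width: 35.8
grasp_force: 30.0
t 16.95 at [ 450.3 -159.6  141.1] q [-0.55  0.44  1.94  0.37  0.97 -0.77] F [ 0.7 -0.  -1.9] w 35.8 g 30.0
tool z [ 0.01  0.34 -0.94] y [ 1.    -0.023  0.001]
row [-0.2404  0.1056 -0.2151 -0.007  -1.004   0.0906]
```

```bash
python3 -m jog '-0.04 0.02 -0.04 0 -0.2 0.02 1;-0.08 0.04 -0.08 0 -0.4 0.04 1;-0.13 0.06 -0.12 0 -0.6 0.06 1;-0.18 0.08 -0.17 0 -0.8 0.08 1;-0.24 0.106 -0.215 -0.007 -1 0.09 1;-0.24 0.106 -0.215 -0.007 -1 0.09 1'; python3 g.py 484.7 -306 150 -6.2 -40
```

```text
t: 17.55
ee_pos: [469.4, -220.4, 162.3]
orientation: [2.21, 2.061, -0.196]
ft_force: [0.3, 0.6, -1.9]
width: 36.0
grasp_force: 30.0
t 17.55 at [ 469.4 -220.4  162.3] q [-0.37  0.37  1.95 -0.23  0.79 -0.14] F [ 0.3  0.6 -1.9] w 36.0 g 30.0
tool z [-0.02 -0.17 -0.99] y [ 0.997 -0.071 -0.005]
row [-0.4048  0.107   0.1319  0.0214 -1.0047  0.0702]
```

```bash
python3 -m jog '-0.08 0.02 0.02 0 -0.2 0.01 1;-0.16 0.04 0.05 0 -0.4 0.03 1;-0.24 0.06 0.08 0.01 -0.6 0.05 1;-0.32 0.09 0.11 0.02 -0.8 0.06 1;-0.405 0.107 0.132 0.02 -1 0.07 1;-0.405 0.107 0.132 0.02 -1 0.07 1;-0.405 0.107 0.132 0.02 -1 0.07 1'; python3 g.py 484.8 -306 90 -6.2 -40
```

```text
t: 18.25
ee_pos: [483.4, -305.9, 149.6]
orientation: [1.933, 1.731, -0.698]
ft_force: [0.4, -0.7, -2.5]
width: 35.7
grasp_force: 30.0
t 18.25 at [ 483.4 -305.9  149.6] q [-0.26  0.51  1.95 -1.    0.85  0.61] F [ 0.4 -0.7 -2.5] w 35.7 g 30.0
tool z [-0.07 -0.63 -0.77] y [ 0.994 -0.11  -0.001]
row [ 0.1903  0.0072  0.2291 -0.005  -0.0126 -0.0019]
```

```bash
python3 -m jog '0.03 0 0.04 0 0 0 1;0.08 0 0.1 0 -0.01 0 1;0.13 0.007 0.16 0 -0.01 0 1;0.17 0.007 0.2 0 -0.01 0 1;0.19 0.007 0.229 0 -0.012 0 1;0.19 0.007 0.229 0 -0.012 0 1'; python3 g.py 484.8 -306 80 -6.2 -40
```

```text
t: 18.85
ee_pos: [486.0, -306.6, 91.1]
orientation: [1.924, 1.724, -0.702]
ft_force: [-0.4, 0.0, -1.4]
width: 36.0
grasp_force: 30.0
t 18.85 at [ 486.  -306.6   91.1] q [-0.25  0.63  1.96 -1.11  0.8   0.76] F [-0.4  0.  -1.4] w 36.0 g 30.0
tool z [-0.07 -0.64 -0.76] y [ 0.994 -0.109  0.002]
row [ 0.0376 -0.0067  0.0408  0.0025  0.0069 -0.004 ]
```

```bash
python3 -m jog '0.01 0 0.012 0 0 0 1;0.019 0 0.023 0 0 0 1;0.024 0 0.029 0 0 0 1;0.024 0 0.029 0 0 0 1'; python3 -m jog '0.003 0 0.004 0 0 0 1;0.003 0 0.004 0 0 0 1';python3 -m jog '0.003 0 0.004 0 0 0 1;0.003 0 0.004 0 0 0 1'
```

```text
t: 19.25
ee_pos: [486.7, -306.7, 84.4]
orientation: [1.923, 1.722, -0.701]
ft_force: [-0.2, 0.3, -1.9]
width: 35.8
grasp_force: 30.0
t: 19.45
ee_pos: [486.7, -306.8, 83.5]
orientation: [1.923, 1.722, -0.701]
ft_force: [-1.3, 0.5, -1.9]
width: 35.7
grasp_force: 30.0
t: 19.65
ee_pos: [486.7, -306.8, 82.4]
orientation: [1.923, 1.723, -0.701]
ft_force: [0.8, 0.4, -1.7]
width: 35.6
grasp_force: 30.0
```

```bash
python3 -m jog '0.003 0 0.004 0 0 0 1;0.003 0 0.004 0 0 0 1';python3 -m jog '0.003 0 0.004 0 0 0 1;0.003 0 0.004 0 0 0 1';python3 -m jog '0.003 0 0.004 0 0 0 1;0.003 0 0.004 0 0 0 1'
```

```text
t: 19.85
ee_pos: [486.6, -306.9, 81.3]
orientation: [1.923, 1.723, -0.701]
ft_force: [-0.9, -0.4, -2.6]
width: 35.8
grasp_force: 30.0
t: 20.05
ee_pos: [486.8, -307.1, 81.0]
orientation: [1.922, 1.722, -0.702]
ft_force: [-0.1, 1.3, 3.5]
width: 35.8
grasp_force: 30.0
t: 20.25
ee_pos: [486.8, -307.4, 80.8]
orientation: [1.922, 1.721, -0.703]
ft_force: [-2.3, 4.2, 12.3]
width: 36.2
grasp_force: 30.0
```

```bash
python3 -m jog '-0.003 0 -0.003 0 0 0 1;-0.003 0 -0.003 0 0 0 1;-0.003 0 -0.003 0 0 0 -1;-0.003 0 -0.003 0 0 0 -1;-0.003 0 -0.003 0 0 0 -1;-0.003 0 -0.003 0 0 0 -1;-0.003 0 -0.003 0 0 0 -1;-0.003 0 -0.003 0 0 0 -1';python3 -m jog '0 0 -0.1 0 0 0 -1;0 0 -0.25 0 0 0 -1;0 0 -0.5 0 0 0 -1;0 0 -0.7 0 0 0 -1;0 0 -0.8 0 0 0 -1;0 0 -0.8 0 0 0 -1'
cat > p.py <<'E'
from h import *
import sys
np.set_printoptions(precision=1,suppress=True)
for n in ['side','top']:
    c=cam(n); im=get_image(n); np.save('pics/%s.npy'%n,im)
    for t in sys.argv[1:]:
        for r in pinpoint(t,n)[:3]: print(n,t,round(r['confidence'],2),w(c,r['xyz']))
E
python3 p.py post_tall gauge gauge_grip slab; python3 g.py 560 -290 320 -96.2 0
```

```text
t: 21.05
ee_pos: [486.7, -307.1, 80.2]
orientation: [1.923, 1.723, -0.701]
ft_force: [-0.8, 0.1, -0.1]
width: 80.6
grasp_force: 0.0
t: 21.65
ee_pos: [499.1, -203.1, 204.6]
orientation: [1.921, 1.721, -0.695]
ft_force: [-0.0, -0.5, 0.3]
width: 88.1
grasp_force: 0.0
side post_tall 0.74 [ 483.8 -315.6   63.8]
side gauge 0.76 [ 588.  -314.8   18.3]
side gauge_grip 0.64 [ 590.6 -309.   175. ]
side gauge_grip 0.26 [403.5  41.8  61.4]
side slab 0.71 [ 530.  -314.2   -0.3]
top post_tall 0.57 [ 485.1 -316.8   63.2]
top gauge 0.93 [ 591.  -312.7   19.9]
top gauge_grip 0.82 [ 592.4 -313.4  178.8]
top slab 0.96 [ 534.2 -313.9    3. ]
t 22.15 at [ 497.  -204.7  201.8] q [-0.06  0.43  1.94 -0.86  1.02  0.61] F [-0.6 -0.1  0.3] w 88.0 g 0.0
tool z [-0.07 -0.64 -0.76] y [ 0.994 -0.109  0.003]
row [-0.6786  0.3612 -0.1986  1.0531  1.046   2.8611]
```

```bash
python3 g.py 510 -230 310 -6.2 -10
```

```text
t 22.15 at [ 497.  -204.7  201.8] q [-0.06  0.43  1.94 -0.86  1.02  0.61] F [-0.6 -0.1  0.3] w 88.0 g 0.0
tool z [-0.07 -0.64 -0.76] y [ 0.994 -0.109  0.003]
row [-0.44    0.0799 -0.3361  0.0042  1.0084 -0.0041]
```

```bash
python3 -m jog '-0.14 0.02 -0.1 0 0.2 0 -1;-0.28 0.04 -0.2 0 0.5 0 -1;-0.4 0.06 -0.3 0 0.75 0 -1;-0.44 0.08 -0.336 0 1 0 -1;-0.44 0.08 -0.336 0 1 0 -1'; python3 g.py 540 -280 310 -36 0
```

```text
t: 22.65
ee_pos: [511.7, -232.8, 314.1]
orientation: [2.245, 2.003, -0.19]
ft_force: [0.6, 0.1, -1.1]
width: 88.0
grasp_force: 0.0
t 22.65 at [ 511.7 -232.8  314.1] q [-0.36  0.23  1.74 -0.19  1.13 -0.17] F [ 0.6  0.1 -1.1] w 88.0 g 0.0
tool z [-0.01 -0.18 -0.98] y [ 0.994 -0.113  0.011]
row [-0.211   0.1671  0.0608  0.1086  0.3279  0.9796]
```

```bash
python3 -m jog '-0.1 0.08 0.03 0.05 0.15 0.28 -1;-0.2 0.16 0.06 0.1 0.3 0.56 -1;-0.211 0.167 0.06 0.108 0.328 0.8 -1;-0.211 0.167 0.06 0.108 0.328 0.98 -1;-0.211 0.167 0.06 0.108 0.328 0.98 -1'; python3 -m jog '0 0 0 0 0 0.28 -1;0 0 0 0 0 0.56 -1;0 0 0 0 0 0.84 -1;0 0 0 0 0 1 -1;0 0 0 0 0 1 -1'; python3 g.py 540 -312 310 -96.2 0
```

```text
t: 23.15
ee_pos: [537.5, -276.3, 304.0]
orientation: [-2.793, -1.427, 0.016]
ft_force: [-0.4, 0.2, 0.7]
width: 87.8
grasp_force: 0.0
t: 23.65
ee_pos: [538.2, -275.6, 305.2]
orientation: [-3.069, -0.664, 0.015]
ft_force: [-0.1, -0.3, -0.8]
width: 87.6
grasp_force: 0.0
t 23.65 at [ 538.2 -275.6  305.2] q [-0.49  0.33  1.61 -0.01  1.21  0.66] F [-0.1 -0.3 -0.8] w 87.6 g 0.0
tool z [-0.01 -0.   -1.  ] y [ 0.413 -0.911 -0.004]
row [-0.0673  0.1694 -0.024  -0.0025  0.0188  1.0202]
```

```bash
python3 -m jog '-0.02 0.05 0 0 0 0.28 -1;-0.04 0.1 -0.02 0 0.01 0.56 -1;-0.067 0.169 -0.024 0 0.018 0.84 -1;-0.067 0.169 -0.024 0 0.018 1 -1;-0.067 0.169 -0.024 0 0.018 1 -1'; python3 - <<'E'
from h import *
c=cam('wrist'); im=get_image('wrist')
for t in ['gauge','gauge_grip','post_tall','slab']:
    for r in pinpoint(t,'wrist')[:2]: print(t,round(r['confidence'],2),w(c,r['xyz']).round(1))
save(im,'w4.png'); print(proj(c,[[591,-312,200],[485,-314,108]]).round())
E
python3 g.py 591 -312 230 -96.2 0
```

```text
t: 24.15
ee_pos: [540.1, -312.6, 310.4]
orientation: [-3.136, 0.153, -0.001]
ft_force: [1.1, -0.6, -0.5]
width: 87.9
grasp_force: 0.0
gauge 0.93 [ 593.  -312.    17.2]
gauge_grip 0.65 [ 593.6 -306.2  174.5]
post_tall 0.69 [ 482.8 -313.6   61.2]
slab 0.79 [ 536.8 -317.5    3.1]
[[310. 156.]
 [327. 265.]]
t 24.40 at [ 540.4 -312.4  311. ] q [-0.54  0.35  1.56  0.    1.22  1.12] F [ 0.3 -0.2  0. ] w 88.1 g 0.0
tool z [ 0.  0. -1.] y [-0.097 -0.995 -0.002]
row [ 0.2507 -0.026   0.4053 -0.0039 -0.0031  0.0206]
```

View pics/w4.png

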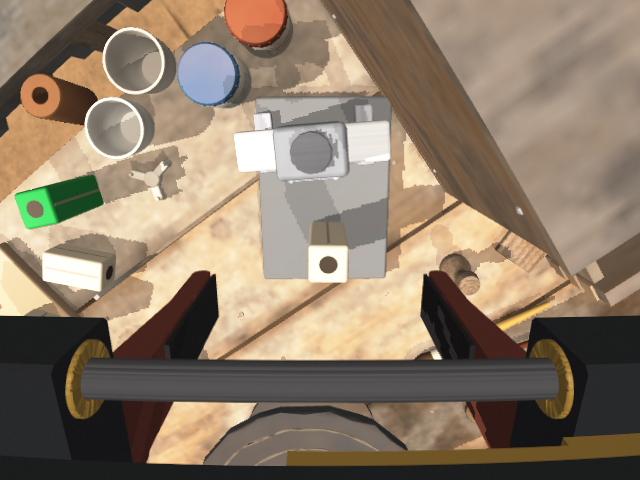

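The wrist view shows the post standing with its top at (328,264), as predicted. The gauge housing top is at (312,152), with the beam from (236,152) to (390,142), slightly yawed relative to the slab. The cabinet is to the right.

```bash
python3 - <<'E'
from h import *
c=cam('wrist')
def az(a,b,z):
    P=onplane(c,[a,b],z); d=P[1]-P[0]; print(P[:,:2].round(1).tolist(),'az %.1f'%np.degrees(np.arctan2(d[1],d[0])),'len %.0f'%np.hypot(*d[:2]))
im=cv2.imread('pics/w4.png'); 
m=((im.astype(int).min(2)>205)).astype(np.uint8)
m[:,:225]=0;m[:,400:]=0;m[:115]=0;m[195:]=0
k=max(cv2.findContours(m,cv2.RETR_EXTERNAL,cv2.CHAIN_APPROX_NONE)[0],key=cv2.contourArea);print(cv2.boundingRect(k))
az((235,134),(389,122),146); az((239,173),(390,161),146); az((281,181),(345,178),200); az((274,128),(347,122),200)
az((258,98),(264,278),18); az((389,98),(385,278),18)
for z in(0,150,250): az((320,0),(575,275),z)
a,b=cam('top'),cam('side')
for z in (150,200,250,300): print(z,onplane(a,[(510,233),(437,118)],z)[:,:2].round().tolist(),onplane(b,[(468,278),(477,203)],z)[:,:2].round().tolist())
E
```

```text
(234, 130, 73, 47)
[[608.2, -256.2], [605.8, -370.0]] az -91.3 len 114
[[579.3, -255.0], [577.2, -369.1]] az -91.1 len 114
[[577.5, -291.8], [575.5, -331.9]] az -92.9 len 40
[[610.1, -291.4], [609.3, -335.9]] az -91.0 len 44
[[639.8, -258.8], [444.0, -239.1]] az 174.3 len 197
[[626.8, -392.1], [430.6, -376.9]] az 175.5 len 197
[[730.4, -331.3], [403.0, -611.7]] az -139.4 len 431
[[691.7, -327.5], [471.9, -515.8]] az -139.4 len 289
[[666.0, -324.9], [517.8, -451.8]] az -139.4 len 195
150 [[498.0, -504.0], [765.0, -353.0]] [[616.0, -404.0], [815.0, -266.0]]
200 [[492.0, -484.0], [746.0, -340.0]] [[572.0, -429.0], [758.0, -300.0]]
250 [[485.0, -464.0], [727.0, -327.0]] [[528.0, -453.0], [700.0, -334.0]]
300 [[479.0, -444.0], [709.0, -314.0]] [[483.0, -478.0], [642.0, -368.0]]
```

```bash
python3 - <<'E'
import numpy as np,cv2
t=np.load('pics/top.npy')[90:290,370:550];s=np.load('pics/side.npy')[180:400,400:620]
f=lambda a:cv2.resize(a,(400,int(400*a.shape[0]/a.shape[1])),interpolation=cv2.INTER_CUBIC)
t,s=f(t),f(s);h=max(len(t),len(s));o=np.zeros((h,800,3),np.uint8);o[:len(t),:400]=t;o[:len(s),400:]=s
cv2.imwrite('pics/cab.png',o[:,:,::-1]);print(t.shape,s.shape)
E
```

```text
(444, 400, 3) (400, 400, 3)
```

View pics/cab.png

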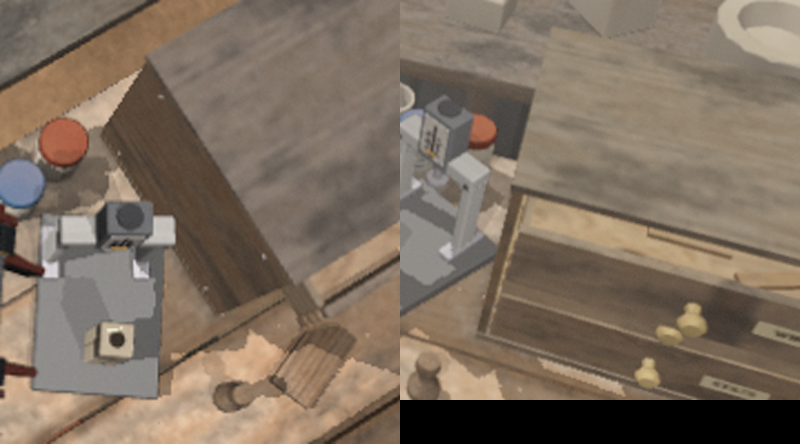

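```bash
python3 - <<'E'
from h import *
a,b=cam('top'),cam('side')
P=[np.hstack([c[2].T,-(c[2].T@c[3])[:,None]]) for c in(a,b)]
for u,v in [((498.3,217.4),(463.3,281.8)),((471.3,232.2),(444,364)),((436,118),(482.5,196.5))]:
    n=[cv2.undistortPoints(np.array(p,float).reshape(1,1,2),c[0],c[1]).reshape(2,1) for p,c in((u,a),(v,b))]
    X=cv2.triangulatePoints(P[0],P[1],*n);print((X[:3]/X[3]).T.round())
print(onplane(a,[(471.3,232.2),(416.4,147.6)],0).round())
E
```

```text
[[ 521. -448.  239.]]
[[ 517. -458.   16.]]
[[ 729. -326.  247.]]
[[ 521. -464.    0.]
 [ 742. -334.    0.]]
```

The cabinet top is at about z=240, so I'll grip the housing high (TCP at z=190) to keep the gripper body above it.

```bash
python3 g.py 592.7 -312.7 235 -91.2 0
```

```text
t 24.40 at [ 540.4 -312.4  311. ] q [-0.54  0.35  1.56  0.    1.22  1.12] F [ 0.3 -0.2  0. ] w 88.1 g 0.0
tool z [ 0.  0. -1.] y [-0.097 -0.995 -0.002]
row [ 0.2595 -0.0234  0.3804 -0.0038 -0.0032 -0.1461]
```

```bash
python3 -m jog '0.15 -0.01 0 0 0 -0.1 -1;0.26 -0.023 0.1 0 0 -0.146 -1;0.26 -0.023 0.25 0 0 -0.146 -1;0.26 -0.023 0.36 0 0 -0.146 -1;0.26 -0.023 0.38 0 0 -0.146 -1;0.26 -0.023 0.38 0 0 -0.146 -1'; python3 g.py 592.7 -312.7 190 -91.2 0
```

```text
t: 25.0
ee_pos: [592.6, -313.1, 234.9]
orientation: [-3.139, 0.036, -0.002]
ft_force: [0.9, -0.4, 0.3]
width: 87.9
grasp_force: 0.0
t 25.00 at [ 592.6 -313.1  234.9] q [-0.51  0.49  1.53  0.    1.12  1.09] F [ 0.9 -0.4  0.3] w 87.9 g 0.0
tool z [ 0.  0. -1.] y [-0.023 -1.    -0.002]
row [ 1.000e-04 -1.500e-03  2.244e-01 -4.800e-03 -1.900e-03 -3.600e-03]
```

```bash
python3 -m jog '0 0 0.08 0 0 0 -1;0 0 0.16 0 0 0 -1;0 0 0.21 0 0 0 -1;0 0 0.224 0 0 0 -1;0 0 0.224 0 0 0 -1'; python3 -m jog '0 0 0 0 0 0 0.5;0 0 0 0 0 0 1;0 0 0 0 0 0 1;0 0 0 0 0 0 1;0 0 0 0 0 0 1;0 0 0 0 0 0 1'; python3 g.py 592.7 -312.7 225 -91.2 0
```

```text
t: 25.5
ee_pos: [592.6, -313.2, 189.8]
orientation: [-3.139, 0.038, -0.002]
ft_force: [0.8, 0.2, 0.4]
width: 87.8
grasp_force: 0.0
t: 26.1
ee_pos: [593.0, -313.1, 190.7]
orientation: [-3.139, 0.038, -0.004]
ft_force: [0.1, 0.9, 0.7]
width: 45.8
grasp_force: 30.0
t 26.10 at [ 593.  -313.1  190.7] q [-0.5   0.54  1.56  0.    1.04  1.09] F [0.1 0.9 0.7] w 45.8 g 30.0
tool z [ 0.  0. -1.] y [-0.024 -1.    -0.002]
row [-0.0012 -0.0025 -0.1716 -0.0043 -0.0048 -0.0058]
```

```bash
python3 -m jog '0 0 -0.02 0 0 0 1;0 0 -0.06 0 0 0 1;0 0 -0.11 0 0 0 1;0 0 -0.16 0 0 0 1;0 0 -0.19 0 0 0 1;0 0 -0.2 0 0 0 1;0 0 -0.2 0 0 0 1'; python3 g.py 485 -314 230 -96.2 0
```

```text
t: 26.8
ee_pos: [593.0, -313.5, 231.1]
orientation: [-3.14, 0.038, -0.005]
ft_force: [-0.4, 0.6, -5.8]
width: 45.8
grasp_force: 30.0
t 26.80 at [ 593.  -313.5  231.1] q [-0.51  0.5   1.53  0.    1.11  1.09] F [-0.4  0.6 -5.8] w 45.8 g 30.0
tool z [ 0.  0. -1.] y [-0.024 -1.    -0.002]
row [-0.5398  0.0155  0.0037 -0.0032 -0.0057  0.161 ]
```

```bash
python3 -m jog '-0.03 0 0 0 0 0.01 1;-0.1 0 0 0 0 0.04 1;-0.18 0.005 0 0 0 0.07 1;-0.27 0.01 0 0 0 0.1 1;-0.36 0.015 0 0 0 0.13 1;-0.45 0.015 0 0 0 0.16 1;-0.52 0.015 0 0 0 0.161 1;-0.54 0.0155 0 0 0 0.161 1'; python3 -m jog '0 0 0 0 0 0 1;0 0 0 0 0 0 1';python3 - <<'E'
from h import *
for n in ['side','top']:
    c=cam(n); im=get_image(n)
    for t in ['post_tall','gauge','gauge_grip']:
        for r in pinpoint(t,n)[:2]: print(n,t,round(r['confidence'],2),w(c,r['xyz']).round(1))
    if n=='side': save(cv2.resize(im[170:390,290:510],None,fx=2.5,fy=2.5),'s2.png')
E
python3 g.py 485 -314 194 -96.2 0
```

```text
t: 27.6
ee_pos: [483.0, -313.6, 230.0]
orientation: [-3.134, 0.17, -0.001]
ft_force: [0.5, -1.6, -7.0]
width: 45.6
grasp_force: 30.0
t: 27.8
ee_pos: [485.5, -314.2, 230.5]
orientation: [-3.135, 0.17, -0.005]
ft_force: [0.2, 0.9, -6.1]
width: 45.6
grasp_force: 30.0
side post_tall 0.9 [ 484.2 -316.9   64.1]
side post_tall 0.56 [404.6  41.6  60.3]
side gauge 0.91 [ 484.4 -312.1   61.1]
side gauge_grip 0.92 [ 483.1 -313.   213. ]
top post_tall 0.4 [ 486.7 -313.8   61. ]
top gauge 0.36 [480.1 -21.7  18.9]
t 28.20 at [ 485.  -313.8  230.1] q [-0.6   0.37  1.75  0.    1.03  1.08] F [ 0.2  0.4 -7.1] w 45.6 g 30.0
tool z [ 0.  0. -1.] y [-0.108 -0.994 -0.002]
row [-0.0002  0.0012  0.1807 -0.0042 -0.0039  0.0004]
```

View pics/s2.png

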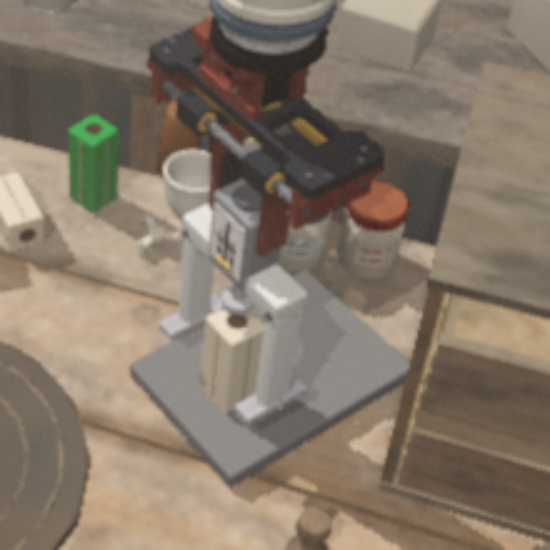

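The side view shows the gauge straddling the post, with the sprung foot over its top. Lowering now.

```bash
python3 -m jog '0 0 0.03 0 0 0 1;0 0 0.07 0 0 0 1;0 0 0.11 0 0 0 1;0 0 0.145 0 0 0 1;0 0 0.17 0 0 0 1;0 0 0.185 0 0 0 1;0 0 0.19 0 0 0 1;0 0 0.19 0 0 0 1';python3 -m jog '0 0 0.005 0 0 0 1;0 0 0.005 0 0 0 1'; python3 -m jog '0 0 0.005 0 0 0 1;0 0 0.005 0 0 0 1'
```

```text
t: 29.0
ee_pos: [484.9, -313.8, 192.2]
orientation: [-3.135, 0.17, -0.003]
ft_force: [-0.5, -0.9, -4.8]
width: 46.0
grasp_force: 30.0
t: 29.2
ee_pos: [484.9, -313.8, 191.3]
orientation: [-3.135, 0.17, -0.003]
ft_force: [-0.8, -0.1, -5.5]
width: 46.1
grasp_force: 30.0
t: 29.4
ee_pos: [485.0, -313.8, 190.7]
orientation: [-3.135, 0.17, -0.004]
ft_force: [-0.9, 0.7, -1.4]
width: 45.9
grasp_force: 30.0
```

```bash
python3 -m jog '0 0 0.003 0 0 0 1;0 0 0.003 0 0 0 1;0 0 0.003 0 0 0 0.3;0 0 0.003 0 0 0 -0.3;0 0 0.003 0 0 0 -0.3;0 0 0.003 0 0 0 -0.3;0 0 0.003 0 0 0 -0.3;0 0 0.003 0 0 0 -0.3';python3 -m jog '0 0 0 0 0 0 -0.3;0 0 0 0 0 0 -0.3;0 0 0 0 0 0 -0.3'; python3 - <<'E'
from h import *
for n in ['side','top']:
    c=cam(n); im=get_image(n)
    for t in ['post_tall','gauge','gauge_grip']:
        for r in pinpoint(t,n)[:1]: print(n,t,round(r['confidence'],2),w(c,r['xyz']).round(1))
    if n=='side': save(cv2.resize(im[200:350,350:500],None,fx=4,fy=4),'s3.png')
E
```

```text
t: 30.2
ee_pos: [485.0, -313.9, 189.6]
orientation: [-3.135, 0.17, -0.004]
ft_force: [0.6, -0.6, 0.2]
width: 57.1
grasp_force: 0.0
t: 30.5
ee_pos: [484.9, -313.9, 189.7]
orientation: [-3.135, 0.17, -0.004]
ft_force: [-0.6, -0.2, -0.3]
width: 57.0
grasp_force: 0.0
side post_tall 0.87 [ 486.6 -312.5   65.6]
side gauge 0.83 [ 482.7 -312.3   20.6]
side gauge_grip 0.92 [ 481.8 -313.   176.1]
```

View pics/s3.png

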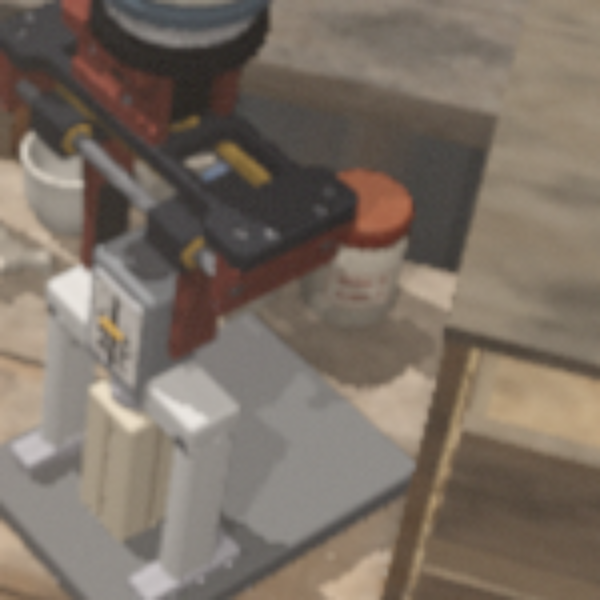

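The gauge sits flat over the post and its pointer is raised. Regripping, lifting it off, and carrying it back.

```bash
python3 -m jog '0 0 0 0 0 0 1;0 0 0 0 0 0 1;0 0 0 0 0 0 1;0 0 0 0 0 0 1;0 0 0 0 0 0 1'; python3 -m jog '0 0 -0.02 0 0 0 1;0 0 -0.06 0 0 0 1;0 0 -0.11 0 0 0 1;0 0 -0.16 0 0 0 1;0 0 -0.2 0 0 0 1;0 0 -0.22 0 0 0 1;0 0 -0.22 0 0 0 1'; python3 g.py 590 -314 234 -94 0
```

```text
t: 31.4
ee_pos: [484.9, -313.7, 189.7]
orientation: [-3.135, 0.17, -0.003]
ft_force: [0.8, 2.2, -0.1]
width: 46.0
grasp_force: 30.0
t: 32.1
ee_pos: [485.1, -314.1, 234.5]
orientation: [-3.136, 0.17, -0.005]
ft_force: [0.3, 0.6, -6.6]
width: 45.9
grasp_force: 30.0
t 32.10 at [ 485.1 -314.1  234.5] q [-0.6   0.36  1.74  0.    1.04  1.08] F [ 0.3  0.6 -6.6] w 45.9 g 30.0
tool z [ 0.  0. -1.] y [-0.108 -0.994 -0.001]
row [ 0.5214 -0.0574  0.0045 -0.0027 -0.0065 -0.0733]
```

```bash
python3 -m jog '0.03 0 0 0 0 0 1;0.1 -0.01 0 0 0 -0.01 1;0.18 -0.02 0 0 0 -0.03 1;0.27 -0.03 0 0 0 -0.05 1;0.36 -0.04 0 0 0 -0.07 1;0.45 -0.05 0 0 0 -0.073 1;0.51 -0.057 0 0 0 -0.073 1;0.521 -0.057 0 0 0 -0.073 1'; python3 -m jog '0 0 0.02 0 0 0 1;0 0 0.06 0 0 0 1;0 0 0.11 0 0 0 1;0 0 0.15 0 0 0 1;0 0 0.185 0 0 0 1;0 0 0.205 0 0 0 1;0 0 0.205 0 0 0 1;0 0 0.205 0 0 0 1'; python3 -m jog '0 0 0.005 0 0 0 1;0 0 0.005 0 0 0 1'; python3 -m jog '0 0 0.005 0 0 0 1;0 0 0.005 0 0 0 1'
```

```text
t: 32.9
ee_pos: [591.4, -313.5, 233.3]
orientation: [-3.138, 0.108, -0.004]
ft_force: [-0.3, -0.4, -7.6]
width: 45.9
grasp_force: 30.0
t: 33.7
ee_pos: [589.9, -313.9, 193.1]
orientation: [-3.138, 0.11, -0.004]
ft_force: [0.4, 0.0, -5.4]
width: 45.5
grasp_force: 30.0
t: 33.9
ee_pos: [589.9, -313.8, 192.2]
orientation: [-3.138, 0.11, -0.004]
ft_force: [0.8, 0.5, -5.3]
width: 45.8
grasp_force: 30.0
t: 34.1
ee_pos: [589.7, -313.7, 190.9]
orientation: [-3.138, 0.11, -0.004]
ft_force: [0.3, -0.4, -6.5]
width: 45.9
grasp_force: 30.0
```

```bash
python3 -m jog '0 0 0.005 0 0 0 1;0 0 0.005 0 0 0 1'; python3 -m jog '0 0 0.003 0 0 0 1;0 0 0.003 0 0 0 1'
```

```text
t: 34.3
ee_pos: [589.7, -313.7, 189.8]
orientation: [-3.138, 0.11, -0.003]
ft_force: [0.2, -0.5, -5.9]
width: 45.7
grasp_force: 30.0
t: 34.5
ee_pos: [589.8, -313.7, 189.7]
orientation: [-3.138, 0.11, -0.004]
ft_force: [-1.1, 0.9, -2.5]
width: 45.7
grasp_force: 30.0
```

```bash
python3 -m jog '0 0 0.003 0 0 0 1;0 0 0.003 0 0 0 1;0 0 0.003 0 0 0 0.3;0 0 0.003 0 0 0 -1;0 0 0.003 0 0 0 -1;0 0 0.003 0 0 0 -1;0 0 0.003 0 0 0 -1;0 0 0.003 0 0 0 -1'; python3 -m jog '0 0 -0.05 0 0 0 -1;0 0 -0.2 0 0 0 -1;0 0 -0.4 0 0 0 -1;-0.1 0 -0.5 0 0 0 -1;-0.25 0 -0.5 0 0 0 -1;-0.25 0 -0.5 0 0 0 -1'; python3 - <<'E'
from h import *
c=cam('wrist'); im=get_image('wrist')
for t in ['gauge','post_tall']:
    for r in pinpoint(t,'wrist')[:2]: print(t,round(r['confidence'],2),w(c,r['xyz']).round(1))
for r in outline_of('post_tall','wrist')[:3]: print(round(r['confidence'],2),cv2.boundingRect(r['mask'].astype(np.uint8)))
save(im,'w5.png'); print(proj(c,[[485,-314,108]]).round())
g=cv2.cvtColor(im,cv2.COLOR_RGB2GRAY);u,v=proj(c,[[485,-314,108]])[0].astype(int)
q=g[v-14:v+15,u-14:u+15]; y,x=np.where(q<90); print('bore',x.mean()+u-14,y.mean()+v-14,len(x)); print(onplane(c,[(x.mean()+u-14,y.mean()+v-14)],108))
E
python3 g.py 485 -314 200 -96.2 0
```

```text
t: 35.3
ee_pos: [589.8, -313.9, 188.6]
orientation: [-3.138, 0.11, -0.004]
ft_force: [-0.5, -0.2, -0.0]
width: 82.4
grasp_force: 0.0
t: 35.9
ee_pos: [537.4, -310.3, 290.3]
orientation: [-3.138, 0.111, -0.004]
ft_force: [-0.4, 0.9, -1.0]
width: 87.8
grasp_force: 0.0
post_tall 0.57 [ 484.2 -313.1   60.6]
0.59 (308, 224, 44, 65)
[[328. 271.]]
bore 329.5026178010471 270.8743455497382 191
[[ 484.90864865 -315.17465977  108.        ]]
t 36.10 at [ 540.3 -310.6  288.8] q [-0.54  0.37  1.59  0.    1.18  1.1 ] F [ 0.2 -0.7 -0.4] w 88.0 g 0.0
tool z [ 0.  0. -1.] y [-0.07  -0.998 -0.002]
row [-0.2758  0.0372  0.4433 -0.0037 -0.0054  0.0729]
```

```bash
python3 -m jog '-0.15 0.02 0.05 0 0 0.07 -1;-0.276 0.037 0.2 0 0 0.073 -1;-0.276 0.037 0.4 0 0 0.073 -1;-0.276 0.037 0.44 0 0 0.073 -1;-0.276 0.037 0.44 0 0 0.073 -1'; python3 g.py 485 -314.8 92 -96.2 0; python3 p.py gauge post_left post_right post_short
```

```text
t: 36.6
ee_pos: [484.4, -313.5, 199.2]
orientation: [-3.133, 0.169, 0.0]
ft_force: [1.1, -0.5, 1.6]
width: 87.9
grasp_force: 0.0
t 36.60 at [ 484.4 -313.5  199.2] q [-0.6   0.4   1.77  0.    0.97  1.08] F [ 1.1 -0.5  1.6] w 87.9 g 0.0
tool z [-0.  0. -1.] y [-0.108 -0.994 -0.004]
row [ 0.004   0.0083  0.536  -0.007   0.0009  0.0006]
side gauge 0.95 [ 584.9 -309.7   21.5]
side post_left 0.62 [347.6 122.5  60.8]
side post_right 0.93 [406.1  43.9  62.4]
side post_right 0.71 [558.6 -45.   44.1]
side post_right 0.46 [ 586.8 -311.5   19.3]
side post_short 0.68 [472.4 -28.1  19.5]
side post_short 0.61 [ 588.6 -312.4   20.9]
top gauge 0.92 [ 589.1 -312.4   21.2]
top post_left 0.56 [343.8 122.6  58.3]
top post_right 0.85 [405.7  36.2  59.6]
top post_right 0.83 [561.5 -49.1  49.3]
top post_short 0.57 [478.6 -21.9  17. ]
```

```bash
python3 -m jog '0.004 0.008 0.2 0 0 0 -1;0.004 0.008 0.4 0 0 0 -1;0.004 0.008 0.5 0 0 0 -1;0.004 0.008 0.536 0 0 0 -1;0.004 0.008 0.536 0 0 0 -1;0.004 0.008 0.536 0 0 0 1;0.004 0.008 0.536 0 0 0 1;0.004 0.008 0.536 0 0 0 1'; python3 -m jog '0 0 0 0 0 0 1;0 0 0 0 0 0 1;0 0 0 0 0 0 1;0 0 0 0 0 0 1'; python3 -m jog '0 0 -0.05 0 0 0 1;0 0 -0.2 0 0 0 1;0 0 -0.4 0 0 0 1;0 0 -0.6 0 0 0 1;0 0 -0.75 0 0 0 1;0 0 -0.75 0 0 0 1'; python3 g.py 445 0 245 -56 0
```

```text
t: 37.9
ee_pos: [485.8, -315.7, 94.5]
orientation: [-3.136, 0.17, -0.007]
ft_force: [-0.0, 0.1, -0.1]
width: 67.6
grasp_force: 0.0
t: 38.3
ee_pos: [485.1, -315.3, 93.3]
orientation: [-3.135, 0.17, -0.003]
ft_force: [0.1, -0.1, -0.9]
width: 35.8
grasp_force: 30.0
t: 38.9
ee_pos: [486.8, -316.9, 248.3]
orientation: [3.135, -0.17, 0.015]
ft_force: [1.2, 0.6, -2.3]
width: 35.6
grasp_force: 30.0
t 38.90 at [ 486.8 -316.9  248.3] q [-0.6   0.34  1.73  0.    1.06  1.08] F [ 1.2  0.6 -2.3] w 35.6 g 30.0
tool z [ 0.01 -0.   -1.  ] y [-0.108 -0.994  0.002]
row [-0.3791 -1.5529  0.0101  0.0099 -0.0164 -1.34  ]
```

```bash
python3 -m jog '-0.04 -0.12 0 0 0 -0.1 1;-0.08 -0.3 0 0 0 -0.25 1;-0.13 -0.5 0 0 0 -0.45 1;-0.18 -0.7 0 0 0 -0.65 1;-0.22 -0.88 0 0 0 -0.85 1;-0.24 -1 0 0 0 -1 1;-0.24 -1 0 0 0 -1 1'; python3 g.py 435 60 250 -56.3 0
```

```text
t: 39.6
ee_pos: [457.1, -108.9, 242.5]
orientation: [-3.07, -0.654, -0.001]
ft_force: [-0.4, -0.9, -1.2]
width: 35.8
grasp_force: 30.0
t 39.60 at [ 457.1 -108.9  242.5] q [-0.26  0.19  1.96  0.    0.99  0.89] F [-0.4 -0.9 -1.2] w 35.8 g 30.0
tool z [-0.  0. -1.] y [ 0.408 -0.913 -0.003]
row [ 0.2433 -0.8165 -0.035  -0.0055 -0.0023 -0.3214]
```

```bash
python3 -m jog '0.04 -0.12 0 0 0 -0.05 1;0.09 -0.3 0 0 0 -0.12 1;0.13 -0.5 0 0 0 -0.2 1;0.17 -0.65 -0.03 0 0 -0.28 1;0.18 -0.7 -0.035 0 0 -0.32 1;0.18 -0.7 -0.035 0 0 -0.32 1;0.18 -0.7 -0.035 0 0 -0.32 1'; python3 - <<'E'
from h import *
from m import rects
c,im=rects('wrist',(('kiln_shelf',16),('print',16),('post_left',106)))
save(im,'w6.png')
print(proj(c,[[440,119,16],[409.5,97.5,16],[350,117,106],[406,36,106]]).round())
E
python3 g.py 440 119 200 -56.3 0
```

```text
t: 40.3
ee_pos: [435.2, 30.2, 250.4]
orientation: [-3.009, -0.901, -0.004]
ft_force: [-1.0, -0.5, -1.7]
width: 35.8
grasp_force: 30.0
wrist kiln_shelf 0.67 [154 101] [329 251] ctr 411.6 99.5 size 139.5 159.7 ang 33.7
   pin 0.79 [413.7  95.9   1.2]
wrist print 0.94 [153 101] [330 252] ctr 411.4 98.7 size 140.2 160.8 ang 34.0
   pin 0.77 [442.3 116.   18.8]
wrist post_left 0.9 [128 199] [215 278] ctr 365.0 113.8 size 36.4 65.9 ang 64.6
   pin 0.72 [350.5 120.   60.3]
[[240. 142.]
 [244. 183.]
 [160. 253.]
 [291. 250.]]
t 40.65 at [435.2  30.5 250.7] q [0.04 0.12 2.02 0.   1.   1.03] F [-0.4 -0.2 -0.8] w 36.1 g 30.0
tool z [ 0.  0. -1.] y [ 0.549 -0.836 -0.   ]
row [ 0.2627 -0.3564  0.2543 -0.0006 -0.0054 -0.0123]
```

View pics/w6.png

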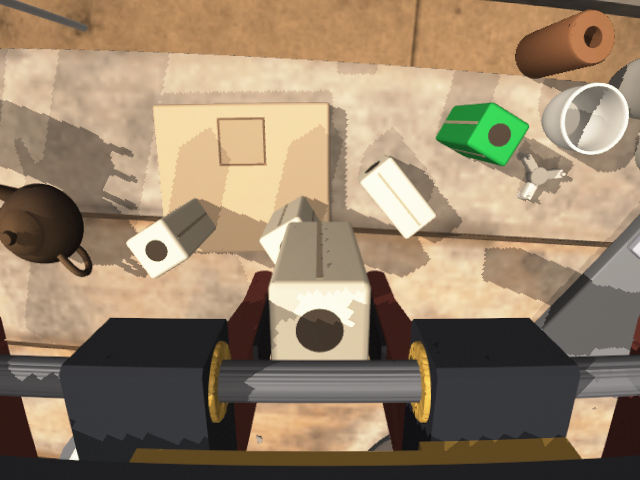

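The wrist view shows the post held in the jaws (its upper end at (320,330)). The print outline is centred at about (242,142), with standing posts at (156,250) and (285,240). Moving above the print.

```bash
python3 - <<'E'
from h import *
c=cam('wrist');q=[(219,119),(264,118),(266,165),(219,166)];P=onplane(c,q,16)[:,:2];print(P.round(1).tolist(),P.mean(0).round(1))
d=P[1]-P[0];e=P[2]-P[1];print(np.degrees(np.arctan2([d[1],e[1]],[d[0],e[0]])))
E
python3 -m jog '0.04 -0.06 0 0 0 0 1;0.1 -0.15 0 0 0 0 1;0.17 -0.24 0 0 0 -0.01 1;0.23 -0.32 0 0 0 -0.01 1;0.263 -0.356 0 0 0 -0.01 1;0.263 -0.356 0 0 0 -0.01 1;0.263 -0.356 0 0 0 -0.01 1'; python3 g.py 441 118.5 130 -56.3 0
```

```text
[[446.8, 146.1], [469.6, 112.5], [434.8, 89.0], [410.2, 125.0]] [440.3 118.1]
[ -55.816487   -145.96951116]
t: 41.35
ee_pos: [439.7, 119.0, 250.8]
orientation: [-3.006, -0.911, -0.004]
ft_force: [-0.9, -0.1, -2.4]
width: 35.9
grasp_force: 30.0
t 41.35 at [439.7 119.  250.8] q [0.24 0.15 1.98 0.   1.   1.22] F [-0.9 -0.1 -2.4] w 35.9 g 30.0
tool z [ 0.  0. -1.] y [ 0.555 -0.832 -0.   ]
row [ 2.400e-03  5.900e-03  6.042e-01 -2.000e-04 -4.800e-03  7.000e-04]
```

```bash
python3 -m jog '0 0.003 0.15 0 0 0 1;0.002 0.005 0.35 0 0 0 1;0.002 0.005 0.55 0 0 0 1;0.002 0.005 0.68 0 0 0 1;0.002 0.005 0.75 0 0 0 1;0.002 0.005 0.77 0 0 0 1;0.002 0.005 0.77 0 0 0 1'; python3 g.py 440.6 118.4 91 -56.3 0
```

```text
t: 42.05
ee_pos: [441.0, 118.5, 96.8]
orientation: [-3.006, -0.909, -0.003]
ft_force: [-0.5, -0.5, -2.1]
width: 35.6
grasp_force: 30.0
t 42.05 at [441.  118.5  96.8] q [0.24 0.42 2.08 0.   0.63 1.22] F [-0.5 -0.5 -2.1] w 35.6 g 30.0
tool z [ 0.  0. -1.] y [ 0.554 -0.832 -0.   ]
row [-0.0021 -0.0007  0.0289 -0.0009 -0.0041 -0.0015]
```

```bash
python3 -m jog '0 0 0.01 0 0 0 1;0 0 0.019 0 0 0 1;0 0 0.019 0 0 0 1'; for i in 1; do :; done; python3 -m jog '0 0 0.004 0 0 0 1;0 0 0.004 0 0 0 1'; python3 -m jog '0 0 0.004 0 0 0 1;0 0 0.004 0 0 0 1'; python3 -m jog '0 0 0.003 0 0 0 1;0 0 0.003 0 0 0 1'
```

```text
t: 42.35
ee_pos: [441.4, 119.2, 93.7]
orientation: [-3.006, -0.91, -0.006]
ft_force: [0.5, -0.2, -2.6]
width: 35.6
grasp_force: 30.0
t: 42.55
ee_pos: [441.2, 119.2, 92.6]
orientation: [-3.006, -0.91, -0.005]
ft_force: [0.4, 0.2, -2.5]
width: 35.5
grasp_force: 30.0
t: 42.75
ee_pos: [441.0, 119.2, 91.6]
orientation: [-3.006, -0.91, -0.004]
ft_force: [-0.4, -0.1, -2.6]
width: 35.8
grasp_force: 30.0
t: 42.95
ee_pos: [441.1, 119.2, 91.2]
orientation: [-3.006, -0.91, -0.005]
ft_force: [-1.4, -0.2, 3.0]
width: 35.6
grasp_force: 30.0
```

Contact. Releasing, backing straight up and checking.

```bash
python3 -m jog '0 0 0 0 0 0 0.3;0 0 0 0 0 0 -1;0 0 0 0 0 0 -1;0 0 0 0 0 0 -1;0 0 0 0 0 0 -1;0 0 0 0 0 0 -1;0 0 0 0 0 0 -1'; python3 -m jog '0 0 -0.05 0 0 0 -1;0 0 -0.2 0 0 0 -1;0 0 -0.4 0 0 0 -1;0 0 -0.65 0 0 0 -1;0 0 -0.8 0 0 0 -1;0 0 -0.8 0 0 0 -1'; python3 p.py post_tall gauge post_right post_left post_short print; python3 - <<'E'
from h import *
c=cam('wrist'); im=get_image('wrist'); g=cv2.cvtColor(im,cv2.COLOR_RGB2GRAY)
u,v=proj(c,[[440.5,118.3,106]])[0].astype(int); q=g[v-16:v+17,u-16:u+17]; y,x=np.where(q<90); print('bore',len(x),onplane(c,[(x.mean()+u-16,y.mean()+v-16)],106).round(1))
for r in pinpoint('post_tall','wrist')[:3]: print(round(r['confidence'],2),w(c,r['xyz']).round(1))
E
```

```text
t: 43.65
ee_pos: [441.1, 119.2, 91.0]
orientation: [-3.006, -0.91, -0.004]
ft_force: [-0.3, -0.5, 0.5]
width: 80.5
grasp_force: 0.0
t: 44.25
ee_pos: [443.2, 119.5, 256.0]
orientation: [-3.006, -0.91, -0.019]
ft_force: [0.4, 0.5, -0.9]
width: 87.5
grasp_force: 0.0
side post_tall 0.72 [438.1 119.4  62.4]
side gauge 0.59 [ 583.3 -312.8   20.6]
side post_right 0.84 [405.8  42.8  62.9]
side post_right 0.63 [557.9 -47.9  41.9]
side post_left 0.94 [346.6 124.   62.2]
side post_short 0.94 [472.3 -28.3  18.5]
side print 0.84 [436.5 121.2  13. ]
top gauge 0.67 [ 590.3 -315.2   22.4]
top post_right 0.85 [560.9 -51.5  45. ]
top post_right 0.6 [405.1  33.   62.4]
top post_left 0.63 [346.8 122.2  59.2]
top post_short 0.91 [478.5 -22.2  18.6]
top post_short 0.6 [ 591.3 -313.7   21.2]
top post_short 0.16 [441.6 121.8  17.2]
top print 0.66 [442.5 121.4  15.5]
top print 0.51 [ 534.6 -317.1    4. ]
bore 354 [[441.3 119.9 106. ]]
0.61 [441.4 120.7  62.4]
```

All checks agree: the post is upright on the print, and the gauge and other posts are in place.

```bash
python3 -c "from workcell import *;print(close_job())"
```

```text
the job is handed in; nothing more can be done
None
```

The job is handed in at about 45 s: the 90 mm post was checked under the gauge and stands released on the print (about 2 mm off by my measurement). The gauge is back on the slab, and the other posts measured unmoved; the hand-in returned no verdict.

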